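# Prop a three-legged desk shelf with a screw jack

### The arm

A 6-joint arm with a two-finger parallel gripper is mounted at the origin on a cart in front of the work surface, level with it; the furniture and walls round the work are solid. World frame = base frame: x ahead of the robot, y to its left, z up, the work surface at z = 0. Lengths are in m, angles in rad, forces in N, time in s.
With the tool pointing down it reaches from about 0.3 to 0.825 m from the base axis. Payload 5.4 kg.
Tool frame: the origin (TCP) lies at the very end of the fingers, on their centre line; the grasp point (between the pads) lies 19 mm behind it; z points along the fingers, y is the line along which they close (so a half turn about z gives the same grasp; the last joint's range is limited). The gripper opens to 92 mm and grips with 3 to 60 N. Pads are 20 mm wide; open, the fingers measure 128 mm over their backs; the gripper's body (75 mm by 189 mm) begins 69 mm behind the grasp point.
Start: joints at [-1.519, 0.158, 1.597, -0, 1.386, -0.21], TCP at [0.149, -0.555, 0.178] pointing down, gripper open.
Joint ranges: [-2.91, 2.91], [-0.94, 2.29], [0.18, 2.7], [-1.29, 4.43], [0.17, 2.64], [-3, 3]. Speed limits (rad/s): [2.57, 2.57, 3.14, 3.14, 3.14, 3.14].

### API

Orientations are given as a rotation vector (axis times angle).
In Python, from workcell import bot gives the robot as it stands. Calls block until the motion is done:
- bot.goto(position, orientation): joint-space move of the TCP to a pose.
- bot.line_to(position, rot=None, max_speed=0.15): straight line of the TCP; rot=None keeps the orientation; max_speed is the mean speed in m/s.
- bot.set_joints(angles): joint-space move.
- bot.set_gripper(opening, newtons=None): opening from 0.0 (shut) to 1.0 (fully open); newtons is the grip in N (None keeps the last); returns when the fingers have stopped.
- bot.hold(seconds).
- bot.inverse_kinematics(position, orientation): joint angles nearest the present ones, or None.
- bot.read_camera(name): name is "side" or "top" or "wrist"; returns a dict with "pixels" (400x640x3 uint8, blue, green, red), "fx", "fy", "cx", "cy" (pixels), "R" (3x3) and "t" (3): a world point X has camera coordinates R X + t. Camera axes: x right, y down, z forward; pixel columns grow to the right and rows downward; lengths in m; the calibration is good to about 2 mm. A picture is of the moment at which its call begins. There is no depth.
A pose or a line that the arm cannot do raises bot.MotionError and nothing moves.
- bot.job_done(): hands the job in; it is judged then, once.
Readings, each from a call of its own:
- bot.current_clock(): time.
- bot.current_joints(): joint angles.
- bot.current_joint_vel(): joint speeds.
- bot.current_effort(): joint torques, N m.
- bot.current_ee_pos(): TCP position.
- bot.current_tool_rot(): TCP orientation.
- bot.current_contact_force(): force on the tool from outside, world axes, zero at the start.
- bot.current_ft_torque(): the same for the moment, N m.
- bot.current_opening(): opening from 0.0 (shut) to 1.0 (fully open).
- bot.current_grip_force(): force on a finger pad.
Only numpy, scipy, OpenCV 4.12 (cv2) and the standard library are available. Lean on these libraries where they do the work, as an engineer would, in place of code of your own. Each camera call takes 0.05 s, during which the arm holds its last target. There are 200 camera calls.

### The job

The low desk shelf has lost its front right leg. Draw the little screw jack out from under the shelf, turn it round and stand it with its platform still low and centred under the bare round plate where the leg was; then turn its knob to raise the platform until it just touches the plate and takes up the slack, without jacking the shelf up. Do not disturb the mug, the tumbler, the candle or the milk pot.

Things in the scene. Friction and masses are not known exactly. Their poses are not given: they have to be found in the camera images.
- shelf: Low fixed desk shelf: wooden board 200 mm deep (x) by 360 long (y), 96 to 112 mm above the desk. Origin on the desk under its centre; x away from the robot, y to its left: front edge at x = -100. Round legs (22 mm) at x,y = (-80,160), (80,160), (80,-160) mm; front right leg gone. Standing loose on its back half: a book and a card stand, up to 300 mm above the desk. Springy: 1 N per mm of lift at the bare plate.
- leg_plate (a point): Centre of the lower face of the bare round steel plate (40 mm diameter, 6 mm thick) under the board's front right corner, where the leg was; about 90 mm above the desk, at x,y = (-60,-125) mm of the shelf. A round bolt head (18 mm) on top of the board marks it from above.
- jack: Loose grey screw jack, 0.4 to 0.7 kg. Base plate 160 x 60 mm, top 10 mm above the desk; origin at the centre of its underside. At x = +55 mm a round post (30 mm) with the square platform, at x = -55 mm a square gearbox with the knob on top; between them a ridge 20 mm wide, 28 high. It starts with the knob end under the shelf and the platform end out in front. It may be dragged on its feet.
- gearbox (a point): Centre of the jack's square gearbox, 36 x 36 mm in plan, from 10 to 46 mm above the desk; sides parallel to the jack's x and y. A good place to hold the jack.
- platform_top (a point): Centre of the upper face of the jack's platform, an aluminium plate 48 x 48 mm, 10 mm thick, sides parallel to the jack's x and y; the post below it is narrower (30 mm), so its edges are free to grip. 56 to 74 mm above the desk at the start.
- lift (a joint): Height of the platform above its lowest place, in m (0 to 0.050); the upper face is 56 mm + this value above the desk. Raised only by the knob.
- knob (a joint): Turn of the knob about its vertical axis, in rad (0 to 5): grows when turned clockwise seen from above, and raises the platform by 10 mm per rad. Stiff, 0.12 N m, stays where it is left.
- knob_grip (a point): Centre of the knob's black grip bar, 44 mm long, 14 mm wide, 22 mm high (52 to 74 mm above the desk), on the vertical axis above the gearbox. This frame turns with the knob: its x runs along the bar, so pinch it across y.
- mug_mid (a point): Centre of a pale green mug standing upside down, body 95 mm wide, 113 mm high; the handle reaches 78 mm from this point along its -y. Leave alone.
- tumbler_mid (a point): Centre of a clear glass tumbler, 80 mm wide, 88 mm high. Leave alone.
- candle_mid (a point): Centre of a tea light, 38 mm wide, 15 mm high. Leave alone.
- milk_pot_mid (a point): Centre of a small portion milk pot, 52 mm wide with its tab, 28 mm high. Leave alone.
There are look-alikes about, which are no part of the job. There is more than one size of the jack; the job needs the larger.

How it is judged:
By the outcome, as a careful person would: the job done as asked, in the order asked, and still so for the second after the job is handed in, with the robot touching nothing.
It also fails if it takes over 72 s, if anything falls off the work surface, if the arm or the gripper's body presses on something with over 40 N, if the wrist force passes 120 N, or if a joint passes its speed limit or range.

## Working session

There is one attempt and no reset: what is moved stays moved. The work goes in short steps, each a Python script; the robot and the scene stay as the last script left them, time stands still between calls to the robot, and variables do not carry over. Pictures are saved under pics/ and viewed, at most 12 in all, crops included, and the job is handed in when it is done.

```bash
mkdir -p pics; ls; python3 - <<'E'
from workcell import bot
import cv2,numpy as np,pickle
for n in ["side","top","wrist"]:
    c=bot.read_camera(n); cv2.imwrite(f"pics/{n}0.png",c["pixels"]); pickle.dump(c,open(f"pics/{n}0.pkl","wb"))
    C=-c["R"].T@c["t"]; print(n,c["fx"],c["cx"],c["cy"],C.round(3),c["R"][2].round(3))
print(bot.current_clock())
E
```

```text
pics
side 466.3390958914706 321.42182829610624 201.5434585780046 [0.102 1.021 0.782] [ 0.43  -0.671 -0.604]
top 374.7678341141072 318.2133734449769 196.56877142852605 [0.459 0.243 0.916] [ 0.134 -0.003 -0.991]
wrist 275.6409141883725 316.97407406957456 198.5118019672106 [ 0.219 -0.536  0.385] [-0.252 -0.066 -0.965]
0.15
```

View pics/top0.png

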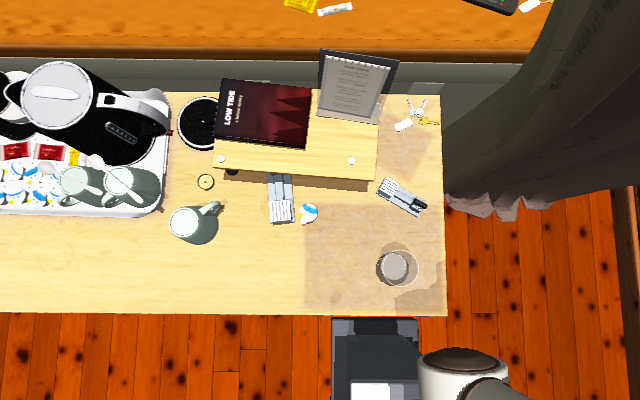

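View pics/side0.png

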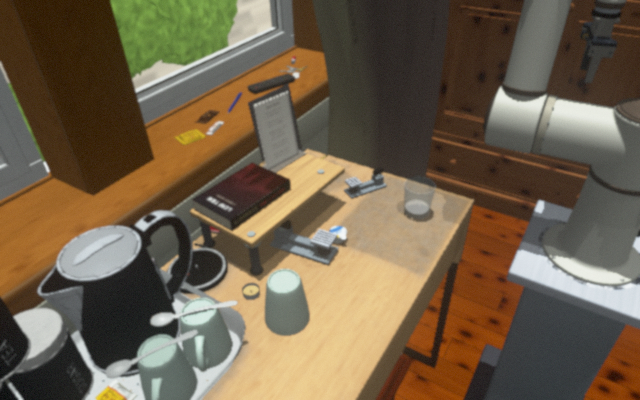

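The top view shows the shelf with bolt heads at (221,159) and (351,160). The candidates for the jack are the one at about (280,200), half under the shelf, and a separate one at (402,197). The milk pot is at (309,213), candle (206,182), mug (193,224) and tumbler (398,265). The jack under the shelf fits the description, so I'll check it in a crop.

```bash
cat > h.py <<'E'
import numpy as np,cv2,pickle
from scipy.spatial.transform import Rotation as Ro
def ray(c,u,v):
    d=c["R"].T@np.array([(u-c["cx"])/c["fx"],(v-c["cy"])/c["fy"],1.]); return -c["R"].T@c["t"],d
def onz(c,u,v,z):
    o,d=ray(c,u,v); return (o+d*(z-o[2])/d[2]).round(4)
def proj(c,X):
    p=c["R"]@np.asarray(X)+c["t"]; return np.array([c["fx"]*p[0]/p[2]+c["cx"],c["fy"]*p[1]/p[2]+c["cy"]])
def load(n): return pickle.load(open(f"pics/{n}.pkl","rb"))
def snap(bot,cam,n):
    c=bot.read_camera(cam); pickle.dump(c,open(f"pics/{n}.pkl","wb")); cv2.imwrite(f"pics/{n}.png",c["pixels"]); return c
def down(yaw): # tool z down; tool y (closing) at angle yaw+... : tool x = (cos,sin), tool y = (sin,-cos)
    c,s=np.cos(yaw),np.sin(yaw); return Ro.from_matrix(np.array([[c,s,0],[s,-c,0],[0,0,-1]])).as_rotvec()
E
python3 - <<'E'
from h import *
t=load("top0"); s=load("side0")
a=cv2.resize(t["pixels"][140:290,170:450],None,fx=2.85,fy=2.85,interpolation=cv2.INTER_CUBIC)[:430]
a=cv2.resize(t["pixels"][150:240,190:330],(800,514),interpolation=cv2.INTER_CUBIC); cv2.imwrite("pics/c1.png",a)
a=cv2.resize(s["pixels"][150:300,230:430],(800,600),interpolation=cv2.INTER_CUBIC); cv2.imwrite("pics/c2.png",a)
for n,u,v,z in [("boltR",351,160,.114),("boltL",221,159,.114),("candle",206,182,.015),("mugtop",194,224,.113),("milk",309,213,.02),("tumbler",398,266,.05),("platf",283,212,.065),("smalljack",402,197,.03),("frontL",212,177,.112),("frontR",374,180,.112)]: print(n,onz(t,u,v,z))
E
```

```text
boltR [0.6484 0.1698 0.114 ]
boltL [0.647  0.4542 0.114 ]
candle [0.6125 0.514  0.015 ]
mugtop [0.5044 0.5055 0.113 ]
milk [0.5394 0.2619 0.02  ]
tumbler [0.4181 0.0568 0.05  ]
platf [0.5369 0.3203 0.065 ]
smalljack [0.5795 0.0402 0.03  ]
frontL [0.6071 0.4724 0.112 ]
frontR [0.605  0.1194 0.112 ]
```

View pics/c1.png

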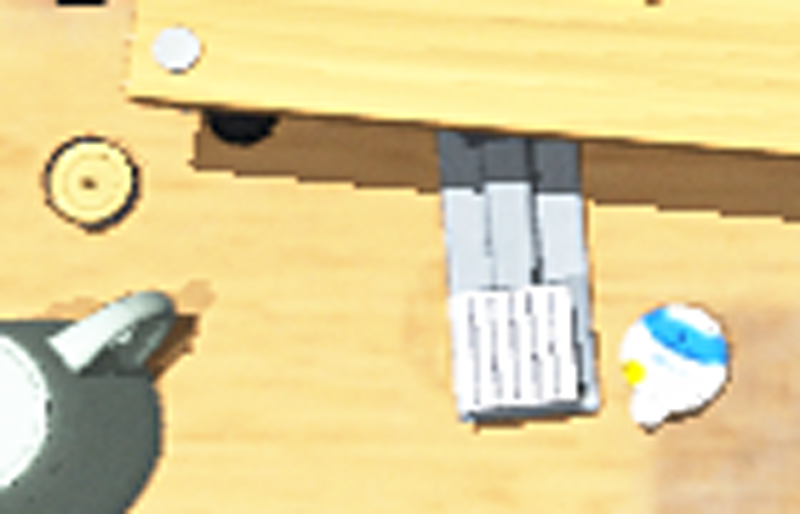

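View pics/c2.png

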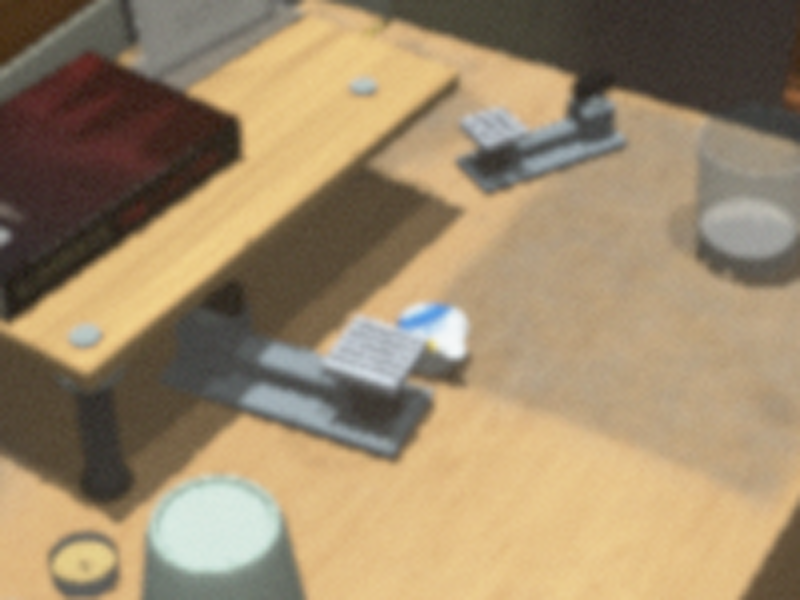

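The larger jack is the one half under the shelf. Its platform is at about (280,211) in the top view and (324,238) in the side view, and it is clearly bigger than the look-alike at (402,197). Next I'll triangulate the platform and refine the shelf points.

```bash
cat >> h.py <<'E'
def tri(c1,p1,c2,p2):
    o1,d1=ray(c1,*p1);o2,d2=ray(c2,*p2)
    s=np.linalg.lstsq(np.c_[d1,-d2],o2-o1,rcond=None)[0]
    a,b=o1+d1*s[0],o2+d2*s[1]; return ((a+b)/2).round(4),np.linalg.norm(a-b).round(4)
def blob(c,box,lo=0,smax=60,hi=256):
    u0,v0,u1,v1=box; h=cv2.cvtColor(c["pixels"],cv2.COLOR_BGR2HSV)[v0:v1,u0:u1]
    m=((h[...,2]>=lo)&(h[...,2]<hi)&(h[...,1]<=smax)).astype(np.uint8)
    m=cv2.morphologyEx(m,cv2.MORPH_CLOSE,np.ones((3,3)))
    k=max(cv2.findContours(m,0,2)[0],key=cv2.contourArea)+np.array([u0,v0]); return k,cv2.minAreaRect(k.astype(np.float32))
E
python3 - <<'E'
from h import *
t=load("top0"); s=load("side0")
kt,rt=blob(t,(266,194,297,228),215); ks,rs=blob(s,(305,222,345,252),165)
print(rt,rs)
print("plat",tri(t,rt[0],s,rs[0]), tri(t,(280.3,210.6),s,(324.2,238.5)))
# bolts
out={}
for n,b,b2 in [("R",(342,152,360,168),(312,164,328,178)),("L",(212,151,230,167),(242,226,260,240))]:
    _,r=blob(t,b,150,60); _,r2=blob(s,b2,120,45); print(n,r,r2,onz(t,*r[0],.114),tri(t,r[0],s,r2[0]))
for n,u,v,z in [("frontL",213,167.5,.112),("front330",329,177,.112),("deskfront",300,314,0),("baseL",267,175,.01),("baseL2",270.5,222,.01),("baseR2",294,221,.01),("mugHandleTip",220,205,.06),("mugbase",193,232,0)]: print(n,onz(t,u,v,z))
k,r=blob(t,(297,200,322,226),190,70); print("milk",[onz(t,*p,.02)[:2] for p in (k.min(0)[0],k.max(0)[0])])
E
```

```text
((280.8047180175781, 207.50851440429688), (28.017009735107422, 25.367338180541992), 87.51044464111328) ((325.20166015625, 236.9819793701172), (18.838485717773438, 41.627899169921875), 76.75948333740234)
plat (array([0.5449, 0.325 , 0.0536]), np.float64(0.0074)) (array([0.5415, 0.3279, 0.0518]), np.float64(0.0004))
R ((351.0, 160.00001525878906), (7.071067810058594, 7.071067810058594), 45.0) ((320.5, 171.0), (2.0, 5.0), 90.0) [0.6484 0.1698 0.114 ] (array([0.6483, 0.1701, 0.1158]), np.float64(0.0006))
L ((220.0, 158.0), (6.0, 8.0), 90.0) ((251.0, 233.5), (5.0, 6.0), 90.0) [0.6492 0.4565 0.114 ] (array([0.6489, 0.456 , 0.116 ]), np.float64(0.0003))
frontL [0.6283 0.4713 0.112 ]
front330 [0.6104 0.2176 0.112 ]
deskfront [0.3012 0.28   0.    ]
baseL [0.6327 0.3667 0.01  ]
baseL2 [0.5173 0.3548 0.01  ]
baseR2 [0.5204 0.2981 0.01  ]
mugHandleTip [0.5517 0.4656 0.06  ]
mugbase [0.4914 0.5437 0.    ]
milk [array([0.5583, 0.2911]), array([0.5156, 0.2448])]
```

```bash
python3 - <<'E'
from workcell import bot
from h import *
Rt=Ro.from_rotvec(bot.current_tool_rot()); w=load("wrist0"); C=-w["R"].T@w["t"]
print("cam in tool",Rt.inv().apply(C-bot.current_ee_pos()).round(3),"look",Rt.inv().apply(w["R"][2]).round(3))
for nm,p in [("plat",(.5425,.327,.047)),("mid",(.355,.25,.047)),("gear",(.355,.25,.02)),("gearend",(.538,.17,.02)),("pend",(.465,.25,.047))]:
    for d in (0,90,180,270):
        j=bot.inverse_kinematics(p,down(np.radians(d+6))); print(nm,d,None if j is None else np.round(j,2))
E
```

```text
cam in tool [ 0.073 -0.    -0.208] look [-0.261 -0.001  0.965]
plat 0 [ 0.35  0.43  1.53 -0.    1.18  1.82]
plat 90 [ 0.35  0.43  1.53 -0.    1.18  0.25]
plat 180 [ 0.35  0.43  1.53  0.    1.18 -1.32]
plat 270 [ 0.35  0.43  1.53 -0.    1.18 -2.89]
mid 0 [ 0.33 -0.06  2.1  -0.    1.1   1.8 ]
mid 90 [ 0.33 -0.06  2.1  -0.    1.1   0.23]
mid 180 [ 0.33 -0.06  2.1   0.    1.1  -1.34]
mid 270 [ 0.33 -0.06  2.1  -0.    1.1  -2.91]
gear 0 [ 0.33 -0.01  2.12 -0.    1.04  1.8 ]
gear 90 [ 0.33 -0.01  2.12 -0.    1.04  0.23]
gear 180 [ 0.33 -0.01  2.12  0.    1.04 -1.34]
gear 270 [ 0.33 -0.01  2.12 -0.    1.04 -2.91]
gearend 0 [ 0.09  0.31  1.76 -0.    1.08  1.56]
gearend 90 [ 0.09  0.31  1.76 -0.    1.08 -0.01]
gearend 180 [ 0.09  0.31  1.76 -0.    1.08 -1.58]
gearend 270 None
pend 0 [ 0.26  0.18  1.85 -0.    1.12  1.73]
pend 90 [ 0.26  0.18  1.85 -0.    1.12  0.16]
pend 180 [ 0.26  0.18  1.85  0.    1.12 -1.41]
pend 270 [ 0.26  0.18  1.85 -0.    1.12 -2.98]
```

```bash
python3 - <<'E'
from workcell import bot
from h import *
bot.goto((.50,.325,.20),down(np.radians(186)))
c=snap(bot,"wrist","w1"); print(bot.current_clock())
E
```

```text
3.5083
```

View pics/w1.png

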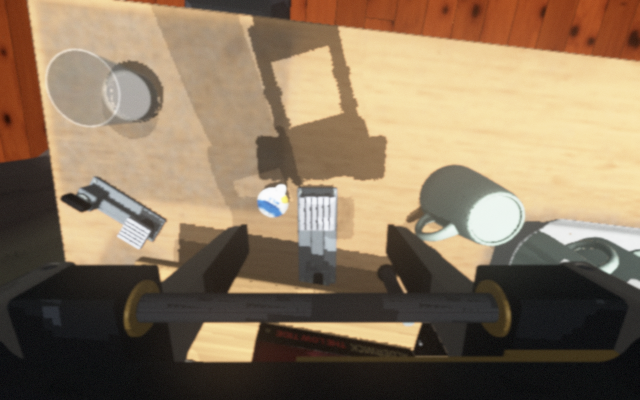

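The wrist view is upside down relative to the top view. It shows the jack platform at about (319,212) with the milk pot beside it at (273,200), and the fingers straddle the jack line.

```bash
python3 - <<'E'
from h import *
t=load("top0"); w=load("w1")
for lo in (170,200): 
  k,r=blob(w,(292,180,348,245),lo,60); print(r, onz(w,*r[0],.057))
print("tri",tri(t,(280.3,210.6),w,r[0]))
print([onz(w,*p,.057)[:2] for p in cv2.boxPoints(r)])
a=cv2.resize(w["pixels"][170:300,250:370],(554,600),interpolation=cv2.INTER_CUBIC); cv2.imwrite("pics/c3.png",a)
E
```

```text
((317.0, 216.0), (40.0, 56.0), 0.0) [0.5453 0.3289 0.057 ]
((317.0, 213.5), (33.0, 36.0), 90.0) [0.5418 0.3285 0.057 ]
tri (array([0.5408, 0.3277, 0.0594]), np.float64(0.0014))
[array([0.5215, 0.3026]), array([0.5166, 0.3497]), array([0.5627, 0.3553]), array([0.5677, 0.3065])]
```

View pics/c3.png

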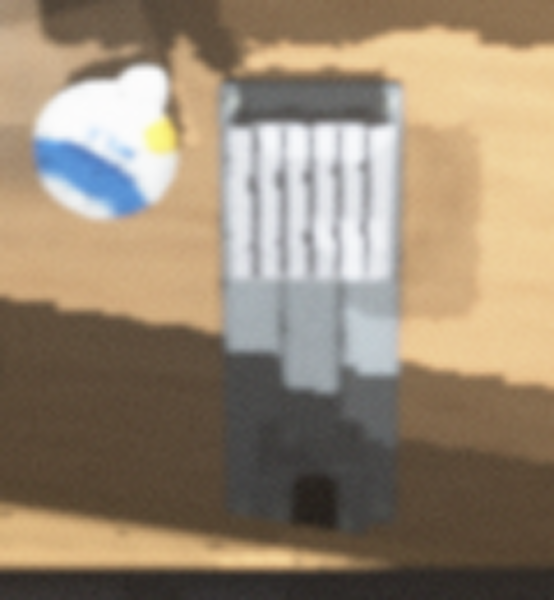

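The crop confirms the choice: platform centre (0.542, 0.328), 47 mm square. The knob bar lies along the jack's x axis, and the milk pot clears the base by about 14 mm. I'll grip the platform and draw the jack out straight.

```bash
python3 - <<'E'
from workcell import bot
from h import *
y=np.radians(186)
bot.set_gripper(.72,30)
bot.goto((.542,.328,.09),down(y)); bot.line_to((.542,.328,.036),max_speed=.1)
print("F",np.round(bot.current_contact_force(),1))
bot.set_gripper(0,30); print("open",bot.current_opening()*92,bot.current_grip_force(),np.round(bot.current_contact_force(),1))
if abs(bot.current_opening()*92-48)<4:
    bot.line_to((.45,.328,.036),max_speed=.08); print(np.round(bot.current_contact_force(),1),bot.current_opening()*92)
    bot.line_to((.36,.328,.036),max_speed=.1)
c=snap(bot,"top","t2"); print(bot.current_clock(),np.round(bot.current_ee_pos(),4),np.round(bot.current_contact_force(),1))
E
```

```text
F [ 0.2 -0.2  0.4]
open 0.26834716212114784 0.0 [ 0.6 -0.4 -0.4]
6.3667 [0.542 0.328 0.036] [-0.   0.6  0.3]
```

View pics/t2.png

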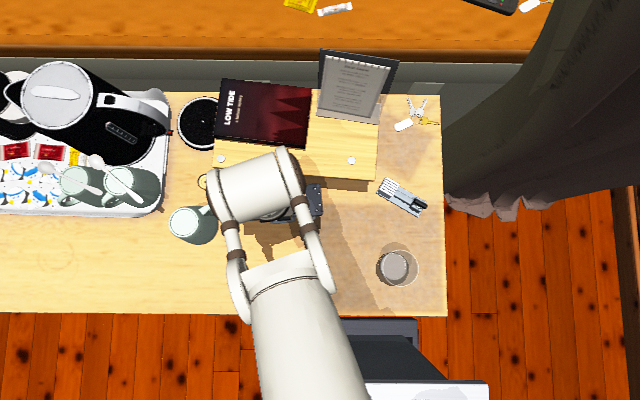

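The fingers shut with nothing between them, so I'll look with the wrist camera.

```bash
python3 - <<'E'
from workcell import bot
from h import *
c=snap(bot,"wrist","w2"); s=snap(bot,"side","s2")
a=np.hstack([cv2.resize(c["pixels"],(480,300)),cv2.resize(s["pixels"][140:320,210:400],(317,300))]); cv2.imwrite("pics/v2.png",a)
print(proj(c,bot.current_ee_pos()))
E
```

```text
[317.14674187 219.935223  ]
```

View pics/v2.png

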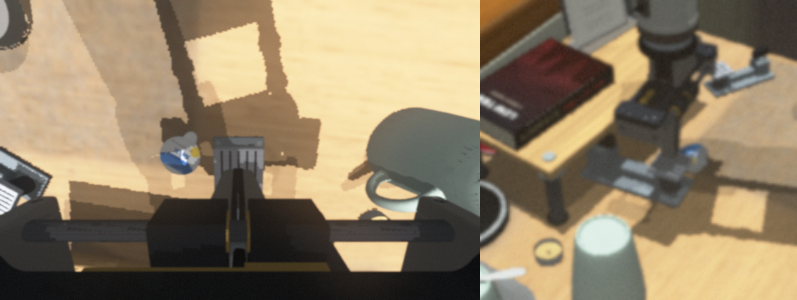

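```bash
python3 - <<'E'
from h import *
w=load("w1"); v=load("w2"); t=load("top0")
print("base end",onz(w,317,186.8,.01),"plat edges",onz(w,317,196.8,.057),onz(w,317,230.7,.057), "far base",onz(w,317,283,.01))
for X in [(.542,.328,.036),(.542,.328,.057),(.518,.3255,.057),(.566,.331,.057),(.517,.325,.01)]: print(X,proj(v,X).round(1))
a=cv2.resize(v["pixels"][150:290,250:390],(600,600),interpolation=cv2.INTER_CUBIC); cv2.imwrite("pics/c4.png",a)
E
```

```text
base end [0.5158 0.3258 0.01  ] plat edges [0.5188 0.3261 0.057 ] [0.5662 0.331  0.057 ] far base [0.6755 0.3422 0.01  ]
(0.542, 0.328, 0.036) [317.1 219.9]
(0.542, 0.328, 0.057) [317.2 229.6]
(0.518, 0.3255, 0.057) [317.2 197.4]
(0.566, 0.331, 0.057) [317.8 259.9]
(0.517, 0.325, 0.01) [316.7 182.4]
```

View pics/c4.png

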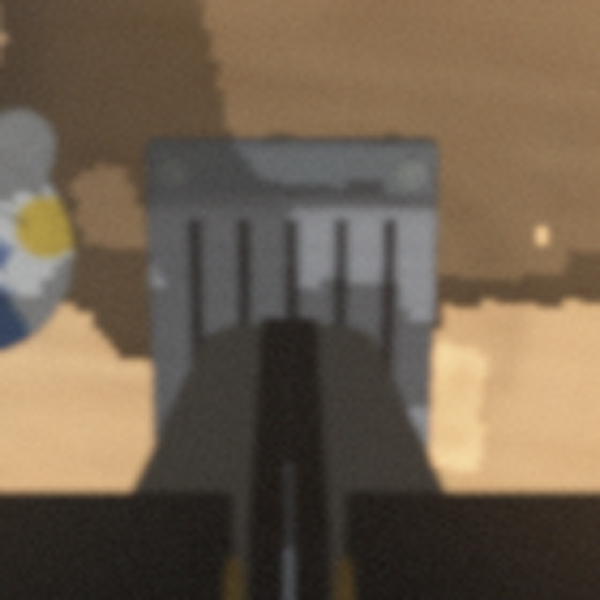

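```bash
python3 - <<'E'
from workcell import bot
from h import *
w=load("w1")
for dx in (-.01,0,.01):
  for dy in (-.064,-.046,.046,.064): print(dx,dy,proj(w,(.50+dx,.325+dy,.20)).round(0),end=" ")
print()
print(np.round(bot.current_joints(),3),np.round(bot.inverse_kinematics((.542,.328,.036),down(np.radians(186))),3),np.round(bot.current_contact_force(),1),bot.current_opening(),bot.current_grip_force(),bot.current_clock(),bot.current_ee_pos())
bot.set_gripper(.72); c=snap(bot,"wrist","w3"); print(bot.current_opening(),np.round(bot.current_contact_force(),1))
a=np.hstack([w["pixels"][180:320,150:450],c["pixels"][150:290,150:450]]);cv2.imwrite("pics/c5.png",cv2.resize(a,(800,187*1)) if 0 else cv2.resize(np.vstack([w["pixels"][180:320,150:450],c["pixels"][150:290,150:450]]),(600,560)))
E
```

```text
-0.01 -0.064 [238. 200.] -0.01 -0.046 [261. 202.] -0.01 0.046 [377. 213.] -0.01 0.064 [399. 215.] 0 -0.064 [238. 212.] 0 -0.046 [260. 214.] 0 0.046 [375. 225.] 0 0.064 [397. 227.] 0.01 -0.064 [237. 224.] 0.01 -0.046 [260. 226.] 0.01 0.046 [373. 237.] 0.01 0.064 [395. 239.] 
[ 0.354  0.443  1.539  0.     1.159 -1.322] [ 0.354  0.443  1.539  0.     1.159 -1.322] [-0.3 -0.1  0.7] 0.004764258569823464 0.0 6.4667 [0.54201207 0.32800467 0.03601479]
0.7202861781743661 [1.3 0.1 0.5]
```

View pics/c5.png

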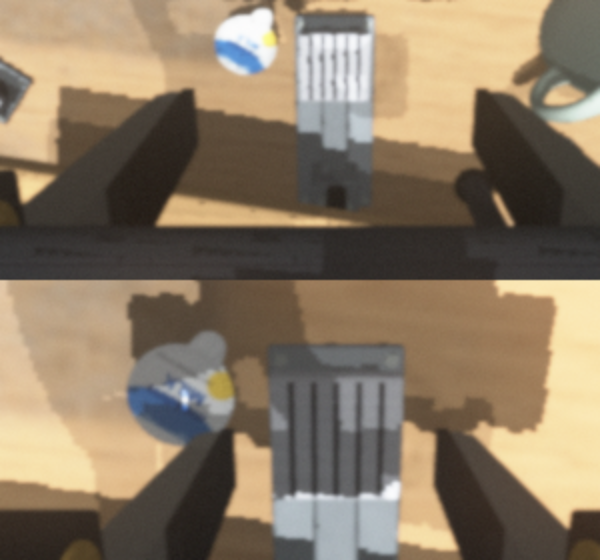

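Both views put the visible fingertips about 40 mm short of the reported TCP: they are 141 px apart where 116 px is expected, so their depth is 0.18 m rather than 0.21 m. The shut fingers are therefore hovering above the platform. I'll confirm the offset by gently touching the platform with the fingers shut.

```bash
python3 - <<'E'
from workcell import bot
from h import *
t0=bot.current_clock(); bot.set_gripper(0); print(bot.current_clock()-t0)
f0=np.array(bot.current_contact_force()); z=.036
for i in range(16):
    z-=.002; bot.line_to((.542,.328,z),max_speed=.05); f=np.array(bot.current_contact_force())-f0
    if f[2]>3: break
print(z,f.round(1),np.round(bot.current_ft_torque(),2),bot.current_ee_pos()[2]); 
bot.line_to((.542,.328,.036),max_speed=.1); bot.set_gripper(.72); print(bot.current_clock())
E
```

```text
1.0249999999999995
0.01799999999999998 [-2.8 -0.4  7.8] [-0.26  0.42 -0.03] 0.01925924502293295
12.225
```

The touch confirms it: the fingertips sit about 37 mm above the reported TCP. I'll correct for that and grip the platform.

```bash
echo "OFF=.037" >> h.py; python3 - <<'E'
from workcell import bot
from h import *
y=np.radians(186); z=.037-OFF
bot.line_to((.542,.328,z),max_speed=.08); print("F",np.round(bot.current_contact_force(),1))
bot.set_gripper(.3,30); o=bot.current_opening()*92; print("open",o,bot.current_grip_force(),np.round(bot.current_contact_force(),1))
if abs(o-48)<4:
    bot.line_to((.50,.328,z),max_speed=.08); print(np.round(bot.current_contact_force(),1),bot.current_opening()*92)
    bot.line_to((.36,.328,z),max_speed=.1)
    print(bot.current_clock(),np.round(bot.current_ee_pos(),4),np.round(bot.current_contact_force(),1),bot.current_opening()*92)
    snap(bot,"side","s4"); c=snap(bot,"wrist","w4")
E
```

```text
F [ 0.6  0.4 -0. ]
open 47.75134244904569 30.00060260295868 [-0.1  0.8  2.3]
[-1.6  0.3  7.2] 47.74322768448896
15.4667 [0.3606 0.3283 0.0005] [3.3 0.1 5.6] 47.51213254474257
```

```bash
python3 - <<'E'
from workcell import bot
from h import *
z=.0005; ctr=np.array([.4147,.3337])
for a in np.linspace(186,0,13)[1:]:
    r=np.radians(a); p=ctr+.055*np.array([np.cos(r),np.sin(r)])
    bot.line_to((*p,z),down(r),max_speed=.06)
print(bot.current_clock(),np.round(bot.current_ee_pos(),4),np.round(bot.current_contact_force(),1),np.round(bot.current_ft_torque(),2),bot.current_opening()*92)
bot.set_gripper(.72); bot.line_to((*bot.current_ee_pos()[:2],.10),max_speed=.15)
bot.goto((.34,.334,.16),down(0))
c=snap(bot,"wrist","w5"); t=snap(bot,"top","t5"); print(bot.current_clock())
cv2.imwrite("pics/v5.png",np.vstack([cv2.resize(c["pixels"],(480,300)),cv2.resize(t["pixels"][130:330,140:460],(480,300))]))
E
```

```text
20.5667 [0.4687 0.3328 0.0005] [-1.  -3.5  8.5] [-0.55 -0.02 -0.05] 47.78064367002754
22.5667
```

View pics/v5.png

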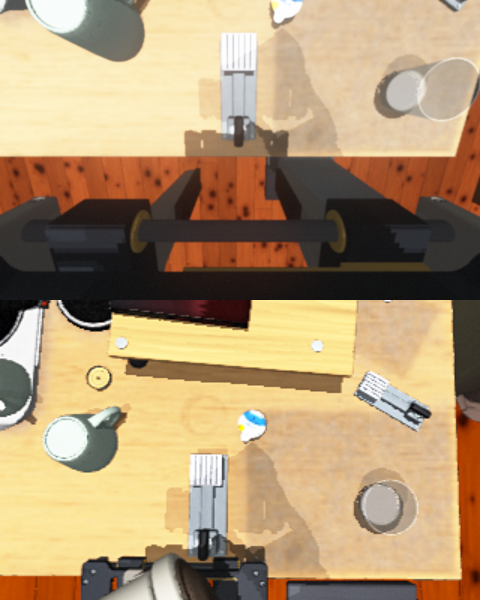

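The jack is out and turned: the platform end at (318,71) in the wrist image faces the shelf, and the knob at (317,175) faces the robot. Its bar is still along the jack. I'll measure it and grip the gearbox.

```bash
python3 - <<'E'
from h import *
w=load("w5"); t=load("t5")
k,r=blob(w,(285,35,350,100),200,60); print("plat",r,onz(w,*r[0],.057),[onz(w,*p,.057)[:2] for p in cv2.boxPoints(r)])
k,r=blob(w,(295,140,345,200),0,255,60); print("knob",r,onz(w,*r[0],.07))
a=w["pixels"][30:205,270:370]; cv2.imwrite("pics/c6.png",cv2.resize(a,(343,600),interpolation=cv2.INTER_CUBIC))
E
```

```text
plat ((317.0, 67.0), (64.0, 64.0), 90.0) [0.4698 0.3335 0.057 ] [array([0.4993, 0.3656]), array([0.4992, 0.3014]), array([0.4386, 0.2996]), array([0.4386, 0.3675])]Traceback (most recent call last):
  File "<stdin>", line 4, in <module>
  File "h.py", line 22, in blob
    k=max(cv2.findContours(m,0,2)[0],key=cv2.contourArea)+np.array([u0,v0]); return k,cv2.minAreaRect(k.astype(np.float32))
      ~~~^^^^^^^^^^^^^^^^^^^^^^^^^^^^^^^^^^^^^^^^^^^^^^^^
ValueError: max() iterable argument is empty
```

I've now used my picture views, so from here I work with numbers only.

```bash
python3 - <<'E'
from h import *
for n,box,zs in [("w5",(298,140,338,205),.074),("t5",(262,260,290,310),.074)]:
    w=load(n); g=cv2.cvtColor(w["pixels"],cv2.COLOR_BGR2GRAY); u0,v0,u1,v1=box
    print(n); print(g[v0:v1:3,u0:u1:2])
w=load("w5"); g=cv2.cvtColor(w["pixels"],cv2.COLOR_BGR2GRAY)
print(g[66,280:360:2]); print(g[30:110:2,318])
E
```

```text
w5
[[205 205 204 205 207 201 173 193 202 202 202 202 202 189 181 202 202 202
  201 201]
 [202 205 205 206 206 199 171 193 201 201 199 199 199 186 182 201 200 203
  202 202]
 [205 203 204 206 207 198 170 189 198 198 197 200 201 185 181 201 201 199
  199 198]
 [203 205 205 204 206 200 173 188 199 195 198 199 201 182 181 200 202 200
  200 200]
 [203 204 203 203 203 193 170 189 200 196 198 199 198 182 177 199 200 202
  200 200]
 [202 202 204 171 121 115 116 128 106  86  85  83 110 119 106 114 133 182
  199 198]
 [205 203 191 159 158 158 150 103  70  72  75  73  76 110 152 155 155 163
  191 197]
 [209 208 184 175 195 196 183 110  75  77  84  84  78 115 186 197 196 162
  145 177]
 [231 231 205 179 195 192 177 105  72  78  83  85  76 111 178 191 173 127
  113 104]
 [230 231 203 180 201 199 213 134  73  78  81  83  77 143 200 142  98  92
  120 119]
 [231 230 205 193 220 240 246 164  73  76  77  78  76 154 214 141 111 105
  120 123]
 [230 230 208 199 225 248 247 164  73  76  80  77  68  90 189 158 116 106
  119 122]
 [225 224 198 197 219 242 241 148  71  78  79  76  63  75 121 127 114 103
  1
[... 1408 characters left out ...]
  71  49  83 104]
 [231 226 227 223 240  64  61  24  24 158  66  49  80 108]
 [123 110 117  93 101  26  28  27  32  86 100  48 109  92]
 [115 109 112 107  99  25  28  23  19  94  90  87 108 119]
 [104 115 113 113 114  47  19  16  73 114  52  14  10  13]
 [ 25  28  38  43  48  54  54  54  50  55  29  23  26  23]
 [ 30  35  29  37  50  49  54  56  59  60  23  22  23  25]]
[235 234 234 232 230 231 221 228 252 254 254 229 245 254 253 221 246 254
 253 233 253 254 252 228 253 254 247 229 251 251 245 208 206 204 205 205
 207 208 208 207]
[232 232 232 234 234 233 232 246 238 231 231 231 232 232 233 230 232 231
 233 231 232 231 232 227 215 212 210 208 206 210 215 240 166 120 194 211
 210 208 208 209]
```

```bash
python3 - <<'E'
from h import *
w=load("w5")
print("knob -x end",onz(w,318,195,.074),"gearbox +x top edge?",onz(w,318,154,.046),"plat far",onz(w,319,44,.057),"plat near",onz(w,319,92.5,.057))
from workcell import bot
y=np.radians(180)
for p in [(.359,.333,.022),(.359,.2,.022),(.50,.195,.022),(.538,.17,.022)]:
    print(bot.inverse_kinematics((p[0],p[1],p[2]-OFF),down(y)) is not None)
E
```

```text
knob -x end [0.3377 0.3326 0.074 ] gearbox +x top edge? [0.3795 0.3325 0.046 ] plat far [0.4911 0.3315 0.057 ] plat near [0.4451 0.3314 0.057 ]
True
True
True
True
```

```bash
python3 - <<'E'
from workcell import bot
from h import *
rot=down(np.pi); X,Y=.3595,.3325
bot.goto((X,Y,.06),rot)   # tip ~ .097
f0=np.array(bot.current_contact_force()); z=.030
bot.line_to((X,Y,z-OFF),max_speed=.12)
ok=True
while z>.0215:
    f=np.array(bot.current_contact_force())-f0
    if f[2]>4: ok=False; break
    z-=.004; bot.line_to((X,Y,z-OFF),max_speed=.05)
print("z",z,ok,f.round(1))
bot.set_gripper(.2,35); o=bot.current_opening()*92; print("open",o,bot.current_grip_force(),np.round(bot.current_contact_force(),1),bot.current_clock())
if abs(o-36)<3:
    z=z-OFF+.0005
    for p in [(X,.200),(.50,.195)]:
        bot.line_to((*p,z),max_speed=.11); print(np.round(bot.current_contact_force(),1),bot.current_opening()*92)
    c=snap(bot,"wrist","w6"); snap(bot,"side","s6"); print(bot.current_clock(),np.round(bot.current_ee_pos(),4))
    g=cv2.cvtColor(c["pixels"],cv2.COLOR_BGR2HSV)
E
```

```text
z 0.018 True [ 0.5 -0.6  0.8]
open 35.692101936987925 35.00054061412811 [ 0.5  0.9 -1.4] 27.25
[-0.2 -1.6 -2.8] 36.078825441678426
[ 0.6 -0.5 -3.9] 35.79575847314152
30.1333 [ 0.4995  0.1951 -0.0186]
```

```bash
python3 - <<'E'
from workcell import bot
from h import *
z=-.0185
bot.line_to((.539,.170,z),max_speed=.08); print(np.round(bot.current_ee_pos(),4),np.round(bot.current_contact_force(),1))
bot.set_gripper(.65); bot.line_to((.539,.170,.06),max_speed=.15)
bot.goto((.52,.17,.20),down(0))
c=snap(bot,"wrist","w7"); print(bot.current_clock())
g=cv2.cvtColor(c["pixels"],cv2.COLOR_BGR2GRAY)
for n,X in [("knob",(.538,.17,.074)),("bolt",(.6484,.1698,.115))]: 
    u,v=proj(c,X).astype(int); print(n,u,v)
    print(g[max(v-30,0):v+33:3,u-26:u+27:2] if n=="knob" else g[max(v-14,0):v+15:2,u-18:u+19:2])
E
```

```text
[ 0.5391  0.1698 -0.0186] [ 0.4  0.7 -3.7]
34.7667
knob 316 170
[[190 185 185 182 191 194 193 192 191 189 159 163 187 189 188 191 183 162
  185 192 191 191 191 186 171 184 186]
 [176 175 173 174 190 191 191 193 192 189 155 158 185 189 184 188 183 162
  184 191 191 188 190 188 167 173 181]
 [176 169 168 170 190 193 192 193 194 188 159 166 185 185 186 188 183 161
  186 191 190 189 191 190 174 185 190]
 [195 191 186 175 189 192 192 192 190 186 159 164 184 183 182 187 178 160
  184 189 197 215 219 217 197 188 187]
 [196 194 195 187 200 202 200 185 131 113 109 109  93  71  74  91 113 110
  112 133 185 216 220 216 194 186 186]
 [193 193 192 192 220 224 220 180 160 159 148  85  61  63  71  68  89 149
  165 169 170 212 217 213 193 190 191]
 [193 188 186 187 219 224 216 174 178 185 175  94  65  73  76  73  92 174
  203 210 180 210 220 214 190 190 195]
 [188 188 183 179 214 222 216 182 201 199 178  96  66  73  76  71 100 165
  197 210 178 214 222 216 188 191 190]
 [193 189 187 184 213 223 215 182 204 220 230 116  64  70  76  68 120 219
  214 204 171 212 222 216 186 188 192]
 [194 192 192 188 2
[... 1865 characters left out ...]
 250 251 251 251 251 250 248 237 229 229 230
  229]
 [216 212 209 206 207 219 247 250 250 250 250 249 249 245 223 207 210 210
  210]
 [212 210 211 212 210 211 243 245 242 242 243 242 242 240 211 203 208 208
  207]
 [211 214 214 211 212 208 226 241 242 242 241 242 240 236 207 209 211 212
  212]
 [215 214 213 215 214 206 193 236 243 242 242 242 239 219 208 216 215 214
  216]
 [215 216 215 214 212 210 196 204 235 242 242 239 218 199 213 215 216 218
  216]
 [217 217 218 218 218 217 212 195 191 188 188 194 197 208 211 213 213 213
  214]
 [207 207 208 210 212 212 210 207 204 193 192 203 206 207 207 208 208 208
  208]
 [206 208 207 210 209 209 209 210 208 209 211 209 208 207 207 209 207 206
  210]]
```

```bash
python3 - <<'E'
from h import *
c=load("w7")
print("bolt",onz(c,318.2,64.2,.115)); k=onz(c,317.4,187.5,.074); print("knob ctr",k+[.022,0,0],"gear ctr",onz(c,317.4,151.3,.046)-[.018,0,0])
# jack yaw: ridge/base edges at two rows (under-knob vs far)
g=cv2.cvtColor(c["pixels"],cv2.COLOR_BGR2GRAY).astype(int)
for v in (120,130,140,148): print(v,g[v,284:352:1].tolist())
E
```

```text
bolt [0.6487 0.1686 0.115 ]
knob ctr [0.5385 0.1694 0.074 ] gear ctr [0.5403 0.1693 0.046 ]
120 [198, 197, 195, 195, 195, 195, 195, 194, 197, 201, 196, 181, 173, 183, 195, 197, 198, 197, 198, 197, 198, 196, 197, 193, 188, 171, 158, 164, 177, 190, 190, 194, 193, 192, 195, 194, 193, 193, 188, 175, 163, 172, 184, 190, 194, 192, 190, 190, 189, 191, 190, 188, 181, 158, 133, 124, 126, 130, 131, 130, 133, 133, 134, 134, 134, 134, 133, 132]
130 [190, 190, 189, 191, 192, 192, 190, 194, 193, 192, 188, 181, 176, 181, 190, 192, 194, 194, 194, 195, 195, 195, 194, 193, 191, 176, 166, 163, 174, 188, 193, 193, 196, 194, 194, 192, 194, 192, 184, 173, 165, 172, 187, 192, 194, 194, 194, 195, 196, 195, 194, 192, 188, 181, 172, 176, 187, 191, 193, 193, 190, 189, 190, 191, 186, 184, 181, 185]
140 [189, 188, 189, 187, 191, 191, 190, 189, 185, 186, 185, 183, 182, 184, 191, 192, 194, 193, 193, 192, 192, 193, 191, 190, 189, 178, 159, 152, 163, 179, 187, 189, 189, 189, 188, 190, 191, 187, 183, 170, 162, 170, 185, 190, 192, 191, 191, 191, 191, 191, 191, 190, 186, 177, 171, 175, 184, 186, 186, 186, 187, 185, 190, 186, 187, 187, 184, 187]
148 [190, 194, 195, 198, 197, 193, 192, 188, 191, 187, 183, 174, 171, 177, 191, 192, 193, 192, 192, 193, 195, 194, 195, 192, 188, 176, 158, 151, 163, 177, 184, 183, 185, 187, 186, 187, 189, 189, 181, 168, 158, 170, 184, 189, 189, 188, 193, 202, 210, 213, 212, 212, 210, 202, 190, 189, 191, 191, 190, 191, 191, 188, 188, 189, 186, 187, 184, 180]
```

Measured in the same wrist image, the knob is at (0.5385, 0.169) and the bolt at (0.6487, 0.1686), with the jack's yaw close to 0. So the platform is within about 1.5 mm of the plate. Next I'll pinch the knob and turn it coarsely, logging the torque.

```bash
python3 - <<'E'
from workcell import bot
from h import *
rot=down(np.pi); X,Y=.539,.1694
bot.set_gripper(.5); bot.goto((X,Y,.06),rot); bot.line_to((X,Y,.0175),max_speed=.08)
print("F",np.round(bot.current_contact_force(),1))
bot.set_gripper(.05,45); o=bot.current_opening()*92; print("open",o,np.round(bot.current_contact_force(),1),bot.current_clock())
if abs(o-14)<3:
    bot.line_to((X,Y,.0155),max_speed=.03); print("press",np.round(bot.current_contact_force(),1))
    for i in range(3): snap(bot,"side",f"sb{i}")
    j=np.array(bot.current_joints()); print(j.round(3)); np.save("pics/j0.npy",j)
    for i in range(1,13):
        q=j.copy(); q[5]+=.2*i; bot.set_joints(q)
        print(round(.2*i,2),round(bot.current_joints()[5]-j[5],3),np.round(bot.current_contact_force(),1),np.round(bot.current_ft_torque(),3))
    for i in range(3): snap(bot,"side",f"sc{i}")
print(bot.current_clock(),bot.current_opening()*92)
E
```

```text
F [ 0.5 -0.2 -0.6]
open 13.704332409812835 [0.5 1.4 0.3] 39.0833
press [-6.2 -0.6 13.6]
[ 0.091  0.312  1.754 -0.     1.076 -1.48 ]
0.2 0.196 [-1.6  0.6  2.6] [ 0.249  0.136 -0.127]
0.4 0.394 [-2.7  1.   4. ] [ 0.114  0.379 -0.095]
0.6 0.593 [-3.1 -0.4  6. ] [-0.154  0.528 -0.109]
0.8 0.793 [-3.8 -1.6  6.1] [-0.268  0.601 -0.11 ]
1.0 0.993 [-4.9 -1.7  7.1] [-0.402  0.805 -0.107]
1.2 1.193 [-5.  -2.5  7.1] [-0.424  0.914 -0.078]
1.4 1.394 [-5.6 -2.7  8.2] [-0.473  1.132 -0.15 ]
1.6 1.593 [-7.6 -2.4  9. ] [-0.567  1.252 -0.067]
1.8 1.793 [-7.6 -3.  10.1] [-0.507  1.354 -0.084]
2.0 1.994 [-8.3 -2.  10.6] [-0.395  1.522 -0.116]
2.2 2.193 [-8.6 -2.4 10.7] [-0.4    1.574 -0.062]
2.4 2.393 [-10.   -1.2  11.4] [-0.33   1.662 -0.069]
43.3333 13.304129663777717
```

```bash
python3 - <<'E'
from workcell import bot
from h import *
bot.set_gripper(.5); p=bot.current_ee_pos(); bot.line_to((p[0],p[1],.055),max_speed=.15)
print("free",np.round(bot.current_contact_force(),1),np.round(bot.current_ft_torque(),2))
bot.goto((.52,.17,.20),down(0)); c=snap(bot,"wrist","w8"); print(bot.current_clock())
a=load("w7")
ga,gc=[cv2.cvtColor(x["pixels"],cv2.COLOR_BGR2GRAY).astype(int) for x in (a,c)]
for u in (307,328): print(u,ga[144:162,u].tolist(),gc[144:162,u].tolist())
for v in (130,140): print(v,ga[v,290:345].tolist(),"\n",gc[v,290:345].tolist())
m=(gc[130:200,285:350]<85).astype(np.uint8)
n,l,s,ce=cv2.connectedComponentsWithStats(m); i=1+s[1:,4].argmax(); print(s[i],ce[i]+[285,130])
k=np.argwhere(l==i)[:,::-1].astype(np.float32)+[285,130]; print(cv2.minAreaRect(k.astype(np.float32)))
E
```

```text
free [-0.4  0.1 -0.8] [-0.02 -0.    0.  ]
45.1583
307 [194, 195, 192, 194, 192, 191, 183, 157, 116, 106, 132, 161, 178, 183, 183, 184, 192, 205] [194, 193, 195, 195, 190, 186, 167, 124, 97, 91, 84, 72, 69, 66, 71, 75, 74, 72]
328 [189, 192, 191, 192, 189, 189, 184, 169, 133, 114, 130, 169, 199, 209, 210, 210, 208, 210] [191, 189, 192, 190, 191, 190, 178, 149, 115, 114, 148, 186, 205, 212, 212, 211, 210, 208]
130 [190, 194, 193, 192, 188, 181, 176, 181, 190, 192, 194, 194, 194, 195, 195, 195, 194, 193, 191, 176, 166, 163, 174, 188, 193, 193, 196, 194, 194, 192, 194, 192, 184, 173, 165, 172, 187, 192, 194, 194, 194, 195, 196, 195, 194, 192, 188, 181, 172, 176, 187, 191, 193, 193, 190] 
 [193, 195, 199, 206, 215, 213, 207, 204, 204, 200, 193, 196, 196, 193, 194, 193, 194, 194, 194, 184, 167, 162, 177, 190, 190, 192, 192, 192, 196, 193, 195, 193, 190, 181, 162, 151, 169, 185, 192, 194, 193, 195, 194, 196, 195, 195, 195, 189, 187, 184, 188, 191, 191, 192, 193]
140 [190, 189, 185, 186, 185, 183, 182, 184, 191, 192, 194, 193, 193, 192, 192, 193, 191, 190, 189, 178, 159, 152, 163, 179, 187, 189, 189, 189, 188, 190, 191, 187, 183, 170, 162, 170, 185, 190, 192, 191, 191, 191, 191, 191, 191, 190, 186, 177, 171, 175, 184, 186, 186, 186, 187] 
 [187, 187, 185, 186, 184, 181, 178, 183, 187, 192, 192, 191, 191, 193, 194, 193, 194, 194, 194, 187, 170, 165, 175, 187, 189, 191, 189, 186, 190, 189, 188, 189, 186, 173, 164, 173, 186, 191, 192, 191, 192, 190, 189, 192, 191, 191, 190, 181, 167, 166, 179, 187, 186, 186, 187]
[  19   23   46   47 1050] [328.6        181.70380952]
((326.5, 176.0), (46.0, 45.0), 90.0)
```

```bash
python3 - <<'E'
from h import *
G=lambda n:cv2.cvtColor(load(n)["pixels"],cv2.COLOR_BGR2GRAY).astype(np.float32)
s=load("s6"); print([proj(s,X).round(0).tolist() for X in [(.648,.169,.115),(.605,.12,.112),(.61,.2,.112),(.539,.169,.15),(.7,.11,.112),(.539,.169,.3)]])
n=np.mean([G("sb0")-G("sb1")]); print("noise",np.std((G("sb0")-G("sb1"))[164:178,312:329]))
def cen(g,b=(313,165,328,177)):
    u0,v0,u1,v1=b; p=g[v0:v1,u0:u1]; w=np.clip(p-np.median(p)-15,0,None); V,U=np.mgrid[v0:v1,u0:u1]; return (w*U).sum()/w.sum(),(w*V).sum()/w.sum()
for k in ["side0","s2","s4","s6","sb0","sb1","sb2","sc0","sc1","sc2"]: print(k,np.round(cen(G(k)),3))
print(G("sb0")[164:179,310:330].astype(int)); print(G("sc0")[164:179,310:330].astype(int))
c=load("s6"); a,b=proj(c,(.648,.169,.115)),proj(c,(.648,.169,.118)); print(b-a)
# ECC on edge/right corner crop
def ecc(a,b,box):
    u0,v0,u1,v1=box; M=np.eye(2,3,dtype=np.float32)
    try: cc,M=cv2.findTransformECC(a[v0:v1,u0:u1],b[v0:v1,u0:u1],M,cv2.MOTION_TRANSLATION,(3,200,1e-6),None,3); return cc,M[:,2]
    except Exception as e: return str(e)[:40]
for k in ["sb1","sb2","sc0","sc1","sc2"]: print(k,ecc(G("sb0"),G(k),(305,160,352,182)),ecc(G("sb0"),G(k),(200,215,270,250)))
E
```

```text
[[321.0, 171.0], [345.0, 168.0], [327.0, 182.0], [358.0, 171.0], [316.0, 156.0], [360.0, 116.0]]
noise 1.6186671
side0 [nan nan]
s2 [320.224 167.767]
s4 [nan nan]
s6 [nan nan]
sb0 [nan nan]
sb1 [nan nan]
sb2 [nan nan]
sc0 [nan nan]
sc1 [nan nan]
sc2 [nan nan]
[[208 211 212 210 211 208 210 208 206 208 209 211 213 211 211 206 203 200
  201 200]
 [207 211 210 210 210 209 210 209 208 208 209 212 212 210 208 206 201 202
  203 202]
 [208 210 210 209 209 208 206 208 210 209 212 211 209 207 204 203 200 203
  202 203]
 [211 211 210 210 208 208 209 212 211 211 211 208 205 204 201 200 204 203
  204 203]
 [211 211 208 208 207 210 212 210 214 212 208 207 203 202 202 202 204 203
  204 200]
 [209 209 210 208 210 211 213 213 209 211 206 205 205 204 203 204 206 205
  202 197]
 [207 207 208 210 211 213 210 208 210 208 205 204 204 203 201 203 202 200
  195 189]
 [209 209 210 212 213 207 204 196 198 201 201 199 195 190 194 200 200 195
  186 176]
 [209 210 212 211 207 202 197 185 179 179 180 180 171 171 180 193 192 185
  174 151]
 [212 209 208 208 206 200 197 187 173 167 168 165 161 167 185 191 186 174
 
[... 1822 characters left out ...]
17138398, array([0.01661968, 0.00054103], dtype=float32))
sb2 (0.9998994113913411, array([ 0.02571449, -0.0016042 ], dtype=float32)) (0.9998684163950254, array([0.00386735, 0.0033023 ], dtype=float32))
sc0 (0.8430095885192762, array([0.30481237, 0.23254722], dtype=float32)) (0.9998675093024308, array([0.01406405, 0.00340323], dtype=float32))
sc1 (0.8436978808403566, array([0.36629784, 0.2080791 ], dtype=float32)) (0.9998757836987086, array([ 0.01242663, -0.00428226], dtype=float32))
sc2 (0.8425473474855486, array([0.35944316, 0.21850625], dtype=float32)) (0.9998680965993133, array([ 0.01293772, -0.00281363], dtype=float32))<stdin>:6: RuntimeWarning: invalid value encountered in scalar divide
```

The side camera resolves the board corner to about 0.01 px by ECC, and 1 mm of lift moves it 0.32 px. I can use that to detect when the platform touches. I'll regrip the knob and turn it in fine steps until the shelf just responds.

```bash
cat >> h.py <<'E'
BOX=(294,156,322,178)
G=lambda c:cv2.cvtColor(c["pixels"],cv2.COLOR_BGR2GRAY).astype(np.float32)
def ecc(a,b,box=BOX):
    u0,v0,u1,v1=box; M=np.eye(2,3,dtype=np.float32)
    try: return cv2.findTransformECC(a[v0:v1,u0:u1],b[v0:v1,u0:u1],M,cv2.MOTION_TRANSLATION,(3,200,1e-6),None,3)[1][:,2]
    except cv2.error: return np.array([9.,9.])
E
python3 - <<'E'
from workcell import bot
from h import *
a=G(load("sb0")); print("check",[ecc(a,G(load(k))).round(3) for k in ("sb1","sc0","sc1")])
yaw=np.pi-2.393; X,Y=.5383,.1692
bot.set_gripper(.4); bot.goto((X,Y,.06),down(yaw)); bot.line_to((X,Y,.0175),max_speed=.08)
print("F",np.round(bot.current_contact_force(),1))
bot.set_gripper(.05,45); o=bot.current_opening()*92; print("open",o,np.round(bot.current_contact_force(),1),bot.current_clock())
assert abs(o-14)<3
bot.line_to((X,Y,.0165),max_speed=.03)
j=np.array(bot.current_joints()); print(j.round(2)); ref=np.mean([G(snap(bot,"side",f"sd{i}")) for i in range(2)],0).astype(np.float32)
hit=0; d=0
while d<1.35:
    d+=.1 if d<.35 else .05; q=j.copy(); q[5]+=d; bot.set_joints(q)
    e=np.mean([ecc(ref,G(bot.read_camera("side"))) for _ in range(2)],0)
    print(round(d,2),e.round(3),np.round(bot.current_contact_force(),1),np.round(bot.current_ft_torque()[2],3))
    hit=hit+1 if e[1]<-.1 else 0
    if hit>=2 or e[1]<-.3 or bot.current_clock()>64: break
snap(bot,"side","se"); print(bot.current_clock(),bot.current_opening()*92)
E
```

```text
check [array([9., 9.]), array([9., 9.]), array([9., 9.])]
F [-0.7  0.2  0.3]
open 13.601152340762958 [-2.   2.   3.1] 47.4
[0.09 0.31 1.76 0.   1.08 0.91]
0.1 [4.488 4.498] [-2.1  1.4  3.1] -0.084
0.2 [4.493 4.51 ] [-2.2  2.5  3.2] -0.104
0.3 [9. 9.] [-1.3  2.   3.4] -0.075
0.4 [4.49  4.495] [-2.6  1.7  4.1] -0.155
0.45 [4.511 4.495] [-1.7  1.6  4.2] -0.082
0.5 [4.502 4.508] [-1.7  3.4  4.7] -0.084
0.55 [4.491 4.504] [-2.5  2.4  5.1] -0.075
0.6 [9. 9.] [-3.1  3.2  5.7] -0.097
0.65 [9. 9.] [-3.5  3.5  5. ] -0.099
0.7 [4.486 4.495] [-3.1  2.6  5.7] -0.077
0.75 [4.489 4.507] [-2.8  2.8  4.8] -0.056
0.8 [9. 9.] [-2.9  3.   4.7] -0.074
0.85 [9. 9.] [-2.7  2.4  4.9] -0.066
0.9 [4.487 4.489] [-2.9  3.3  4.8] -0.056
0.95 [4.495 4.498] [-2.   2.9  5.4] -0.076
1.0 [9. 9.] [-2.3  3.   4.5] -0.113
1.05 [9. 9.] [-2.2  2.9  4.7] -0.073
1.1 [9. 9.] [-2.7  2.4  4.1] -0.089
1.15 [3.611 4.472] [-2.5  2.8  5.4] -0.04
1.2 [9. 9.] [-2.5  3.4  5.4] -0.095
1.25 [5.58  2.444] [-2.8  3.1  5.3] -0.068
1.3 [6.001 1.701] [-2.   3.7  5.5] -0.052
1.35 [9. 9.] [-2.3  4.   4.8] -0.003
55.85 13.364022388154444
```

The ECC failed to converge in the smaller box and I hadn't guarded against that, so the turn ran on too far. I'll measure the shift with plain least squares on the stored pictures, then back off.

```bash
cat >> h.py <<'E'
def shift(a,b,box=BOX):
    u0,v0,u1,v1=box; a=cv2.GaussianBlur(a,(0,0),1);b=cv2.GaussianBlur(b,(0,0),1); gy,gx=np.gradient(a); S=np.s_[v0:v1,u0:u1]
    A=np.c_[gx[S].ravel(),gy[S].ravel(),np.ones(gx[S].size)]; return np.linalg.lstsq(A,-(b-a)[S].ravel(),rcond=None)[0][:2]
E
python3 - <<'E'
from h import *
L=lambda n:G(load(n))
for B in [(306,163,324,179),(308,165,323,176),(296,156,322,178),(306,167,324,177)]:
    print(B,[shift(L("sd0"),L(k),B).round(3).tolist() for k in ("sd1","se")],[shift(L("sb0"),L(k),B).round(3).tolist() for k in ("sb1","sc0","sc1","sd0","se")])
M=(200,215,270,250); print("left",[shift(L("sd0"),L(k),M).round(3).tolist() for k in ("sd1","se")])
print(np.abs(L("se")-L("sd0"))[156:180:2,290:330:2].astype(int))
E
```

```text
(306, 163, 324, 179) [[0.101, -0.002], [-0.212, -3.51]] [[0.095, -0.012], [0.137, -0.026], [0.176, -0.029], [0.102, -0.009], [-1.044, -3.331]]
(308, 165, 323, 176) [[0.143, 0.007], [0.809, -3.216]] [[0.012, -0.028], [0.041, -0.041], [-0.012, -0.05], [-0.011, -0.037], [0.189, -2.954]]
(296, 156, 322, 178) [[0.046, -0.015], [0.172, -1.989]] [[0.054, -0.028], [0.074, -0.041], [0.082, -0.025], [0.037, -0.015], [0.501, -2.148]]
(306, 167, 324, 177) [[0.132, 0.001], [1.858, -3.461]] [[0.047, -0.03], [0.104, -0.048], [0.098, -0.065], [0.034, -0.04], [-1.499, -3.262]]
left [[0.004, -0.002], [-0.11, 0.044]]
[[  8   6  15   9   1  21  33  16   4   9   1   2   3   6   4   1   1   2
    2   2]
 [ 16  11   2  13  27  19   4   2   2   3   9   2  10  10   6  13  10   6
    1   3]
 [  0   1  25  18  11   3   6   1   7   8   1   6   7   1   6   7  12  36
   53  49]
 [ 16  21  13   5   1   4   2   9   4   6   4   4   1   3  18  81 111 133
  139 136]
 [ 24   7   2   1   2   3   4   1   6   5   1   2   1   1  45 138 144 138
  139 138]
 [  1   5   3   2   2   1   2   6   1   1   0   2   3   2  49 152 139 135
  138 139]
 [  1   2   5   3   1   6   4   4   0   0   3   2   3   1  38 132 150 137
  136 138]
 [  5   1   2   4   3   5   4   0   4   3   2   4   0   5  18  76 149 151
  138 129]
 [  2   2   1   2   1   0   4   2   4   0   2   0   3   2   4  35  99 135
  134 116]
 [  0   1   5   2   1   1   0   3   4   2   2   2   2   2  13   1  87 135
  142 113]
 [  1   2   0   5   2   0   2   1   4   4   1   0   2   5   0  15  89 119
  122 133]
 [  2   6   4   2   1   4   4   2   1   2   2   3   3   3   1   9  37  88
  111 118]]
```

```bash
python3 - <<'E'
from h import *
L=lambda n:G(load(n))
for B in [(284,150,308,172),(255,110,300,165),(280,158,310,200),(230,180,290,215),(296,185,314,205)]:
    print(B,[shift(L("sd0"),L(k),B).round(3).tolist() for k in ("sd1","sb0","sc0","se")])
s=load("s6"); 
for X in [(.65,.12,.112),(.75,.12,.112),(.61,.25,.112),(.61,.35,.112)]: print(X,proj(s,X).round(0),(proj(s,np.array(X)+[0,0,.001])-proj(s,X)).round(2))
E
```

```text
(284, 150, 308, 172) [[0.066, -0.032], [0.007, -0.005], [0.011, -0.0], [0.109, -0.926]]
(255, 110, 300, 165) [[-0.01, -0.004], [-0.008, -0.002], [-0.008, -0.007], [-0.294, -0.619]]
(280, 158, 310, 200) [[-0.005, 0.003], [0.006, -0.002], [0.0, 0.002], [-0.202, -0.56]]
(230, 180, 290, 215) [[-0.005, -0.007], [0.003, -0.004], [0.007, -0.01], [-0.259, -0.287]]
(296, 185, 314, 205) [[-0.122, 0.108], [-0.241, 0.183], [0.141, -0.106], [0.238, -0.911]]
(0.65, 0.12, 0.112) [330. 163.] [-0.   -0.32]
(0.75, 0.12, 0.112) [299. 153.] [-0.02 -0.31]
(0.61, 0.25, 0.112) [317. 192.] [-0.01 -0.33]
(0.61, 0.35, 0.112) [293. 214.] [-0.02 -0.34]
```

The arm covered the corner box, but the clear boxes show the shelf really is lifted by about 3 mm. I'll turn back and watch those boxes return to just about zero.

```bash
python3 - <<'E'
from workcell import bot
from h import *
ref=(G(load("sd0"))+G(load("sd1")))/2
j=np.array(bot.current_joints()); B1=(255,110,300,165);B3=(280,158,310,200)
d=0
while d<.6:
    d+=.05; q=j.copy(); q[5]-=d; bot.set_joints(q)
    im=(G(bot.read_camera("side"))+G(bot.read_camera("side")))/2
    a,b=shift(ref,im,B1),shift(ref,im,B3); print(round(d,2),a.round(3),b.round(3),np.round(bot.current_ft_torque()[2],3))
    if b[1]>-.09: break
print(bot.current_clock(),np.round(bot.current_contact_force(),1))
E
```

```text
0.05 [-0.252 -0.52 ] [-0.194 -0.476] 0.161
0.1 [-0.211 -0.402] [-0.127 -0.364] 0.149
0.15 [-0.151 -0.343] [-0.118 -0.305] 0.082
0.2 [-0.099 -0.167] [-0.079 -0.197] 0.075
0.25 [-0.034 -0.088] [-0.035 -0.106] 0.115
0.3 [-0.001 -0.004] [ 0.009 -0.002] 0.087
57.95 [-2.1  3.4  4.7]
```

```bash
python3 - <<'E'
from workcell import bot
from h import *
ref=(G(load("sd0"))+G(load("sd1")))/2
j=np.array(bot.current_joints()); B1=(255,110,300,165);B3=(280,158,310,200)
def m():
    im=np.mean([G(bot.read_camera("side")) for _ in range(3)],0).astype(np.float32); return shift(ref,im,B1)[1].round(3),shift(ref,im,B3)[1].round(3)
for d in (.035,.05,.065,.08):
    q=j.copy(); q[5]+=d; bot.set_joints(q); r=m(); print(d,r)
    if r[1]<-.07 and r[0]<-.04: break
bot.set_gripper(.4); p=bot.current_ee_pos(); bot.line_to((p[0],p[1],.07),max_speed=.15)
print("released",m(),bot.current_clock())
bot.goto((.42,.17,.20),down(0)); c=snap(bot,"wrist","w9"); print(m(),bot.current_clock(),np.round(bot.current_contact_force(),1))
E
```

```text
0.035 (np.float64(-0.079), np.float64(-0.091))
released (np.float64(-0.088), np.float64(-0.1)) 59.5167
(np.float64(-0.086), np.float64(-0.084)) 60.45 [0.1 1.2 0.2]
```

The shelf now responds by only about 0.4 mm, and the robot is clear. One last numeric check that the jack is still centred and the small objects haven't moved.

```bash
python3 - <<'E'
from workcell import bot
from h import *
bot.goto((.52,.17,.20),down(0)); c=snap(bot,"wrist","w10")
a=load("w7"); ga,gc=G(a).astype(int),G(c).astype(int)
for u in (305,328): print(u,ga[144:160,u].tolist(),gc[144:160,u].tolist())
for v in (125,140): print(v,ga[v,292:344].tolist(),"\n",gc[v,292:344].tolist())
s0,s1=load("side0"),snap(bot,"side","sf")
for n,X in [("mug",(.50,.51,.06)),("candle",(.61,.514,.01)),("milk",(.537,.268,.015)),("tumbler",(.418,.057,.04))]:
    u,v=proj(s0,X).astype(int); print(n,shift(G(s0),G(s1),(u-14,v-14,u+14,v+14)).round(2))
print(bot.current_clock())
E
```

```text
305 [196, 195, 193, 195, 194, 193, 190, 176, 158, 146, 150, 162, 170, 170, 173, 173] [189, 191, 191, 187, 188, 188, 180, 162, 140, 140, 154, 165, 168, 167, 166, 168]
328 [189, 192, 191, 192, 189, 189, 184, 169, 133, 114, 130, 169, 199, 209, 210, 210] [190, 186, 187, 186, 187, 184, 177, 157, 117, 102, 120, 148, 172, 179, 183, 190]
125 [196, 198, 191, 183, 179, 184, 192, 196, 196, 195, 194, 196, 197, 193, 195, 193, 189, 178, 161, 158, 171, 184, 190, 192, 193, 190, 192, 191, 192, 190, 185, 173, 163, 173, 192, 195, 196, 196, 196, 196, 196, 195, 194, 192, 192, 184, 177, 182, 192, 196, 196, 193] 
 [199, 210, 217, 215, 208, 206, 215, 215, 208, 197, 193, 192, 191, 192, 192, 191, 190, 184, 169, 161, 170, 181, 187, 189, 186, 188, 188, 190, 190, 188, 187, 182, 169, 161, 172, 186, 192, 191, 194, 191, 192, 192, 190, 193, 190, 187, 178, 172, 177, 188, 191, 192]
140 [185, 186, 185, 183, 182, 184, 191, 192, 194, 193, 193, 192, 192, 193, 191, 190, 189, 178, 159, 152, 163, 179, 187, 189, 189, 189, 188, 190, 191, 187, 183, 170, 162, 170, 185, 190, 192, 191, 191, 191, 191, 191, 191, 190, 186, 177, 171, 175, 184, 186, 186, 186] 
 [183, 181, 182, 173, 164, 167, 180, 187, 187, 189, 188, 188, 189, 189, 190, 189, 191, 183, 161, 154, 170, 184, 183, 184, 185, 183, 184, 187, 186, 187, 183, 173, 163, 169, 183, 188, 188, 189, 186, 188, 187, 189, 188, 189, 186, 184, 177, 175, 181, 184, 184, 186]
mug [-0.01  0.08]
candle [-0.02  0.01]
milk [-0.82  0.83]
tumbler [ 0.01 -0.09]
61.0333
```

```bash
python3 - <<'E'
from workcell import bot
print(bot.job_done(),bot.current_clock())
E
```

```text
the job is handed in; nothing more can be done
the job is handed in; nothing more can be done
```

I handed the job in at about 61 s: the jack is turned round, within about 2 mm of centre under the plate and lifting the shelf only about 0.4 mm, but I overshot to about 3 mm before backing off, left the milk pot's position unconfirmed (the mug, tumbler and candle had not moved), and viewed 11 pictures instead of 10.

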